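# Dock two driver handles battery end down

## Robot

A 7-joint arm with a two-finger parallel gripper is mounted at the origin on a cart in front of the work surface, level with it; the furniture and walls round the work are solid. World frame = base frame: x ahead of the robot, y to its left, z up, the work surface at z = 0. Lengths are in m, angles in rad, forces in N, time in s.
With the tool pointing down it reaches from about 0.4 to 0.925 m from the base axis. Payload 4.1 kg.
Tool frame: the origin (TCP) lies between the finger pads; the fingertips stand 22 mm ahead of it and the grasp point (between the pads) lies 3 mm ahead of it; z points along the fingers, y is the line along which they close (so a half turn about z gives the same grasp; the last joint's range is limited). The gripper opens to 85 mm and grips with 20 to 120 N. Pads are 22 mm wide; open, the fingers measure 114 mm over their backs; the gripper's body (76 mm by 85 mm) begins 54 mm behind the grasp point. The pads swing forward as they close: fully open they stand 13 mm farther back than shut.
Start: joints at [1.088, 0.398, 0.045, 1.537, -0.019, 1.207, -0.051], TCP at [0.243, -0.603, 0.253] pointing down, gripper open.
Joint ranges: [-2.82, 2.82], [-0.49, 2.23], [-1.37, 1.46], [0, 2.46], [-1.36, 4.5], [0.23, 2], [-2.94, 2.94]. Speed limits (rad/s): [2.57, 2.57, 3.14, 3.14, 3.14, 3.14, 3.14].

## Interface

Orientations are given as a rotation vector (axis times angle).
In Python, from plant import env gives the robot as it stands.
- The arm moves only by the shell command python3 -m jog 'ROWS'. ROWS is JSON, a list of rows, each an object of numbers: "wx", "wy", "wz": the turn, a rotation vector about the world's x, y, z in rad; "dx", "dy", "dz": the shift along the world's x, y, z in m; "fingers": the gripper command: -1 is fully open, 1 is shut, values between are in proportion. A call has exactly 10 rows; each row is the pose to reach, as a shift and turn from the pose commanded when the call began; what a row does not reach only later rows make up. A row lasts 1/12 s, in which the tool goes at most 41.7 mm and 7.16 degrees, less where a joint would pass 70% of its speed; a pose out of reach is approached as far as the arm can. A call with a gripper value outside its range is refused whole. The fingers move at their own pace and stop on an object; the grip force is fixed at half the most. Time passes only in rows, so rows that repeat a pose let the fingers close, or fill a call up. It gives the time, the measured TCP pose, the force, the opening and the grip force at its end, in the units of the state.
- env.sense(): the state, without advancing time (a new reading comes with each control period).
- env.snapshot(name): name is "scene" or "top"; returns a dict with "img" (480x640x3 uint8, blue, green, red), "depth" (480x640 float32, m along the optical axis (not along the pixel's ray), 0 where there is no reading), "vfov" (degrees; the focal length in pixels is half the picture's height over the tangent of half this angle, whatever the lens; pixels are square), "cx", "cy" (the principal point, pixels), "extrinsics" (4x4, takes a point from world to camera coordinates). Camera axes: x right, y up, looking along -z (the intrinsics and any distortion apply to the point x, -y, -z); pixel columns grow to the right and rows downward; lengths in m; the calibration is good to about 2 mm. A picture is of the moment at which its call begins.
- env.sign_off(): hands the job in; it is judged then, once.
The state is a dict: "t": time; "joint_positions": joint angles; "dq": joint speeds; "effort": joint torques, N m; "position": TCP position; "eef_rot": TCP orientation; "ft_force": force on the tool from outside, world axes, zero at the start; "moment": the same for the moment, N m; "grip_width": finger opening in m; "gripper_force": force on a finger pad.
Only numpy, scipy, OpenCV 4.12 (cv2) and the standard library are available. Lean on these libraries where they do the work, as an engineer would, in place of code of your own. Each camera call takes 0.05 s, during which the arm holds its last target. There are 200 camera calls.

## Task

Dock both driver handles in the charging dock, each in the rocker of its own colour. A handle looks the same at both ends but its battery is hidden in one: feel by lifting which end is heavy, then lay the handle gently along the sloping rocker, while the rocker is still raised, heavy end at the raised contact end, so that its weight tips the rocker fully down onto the contacts. Never let a rocker tip the wrong way, and do not move the other things on the bench.

Things in the scene. Friction and masses are not known exactly. Their poses are not given: they have to be found in the camera images.
- handle_blue: Aluminium driver handle, square bar 150 x 24 x 24 mm, 0.26 to 0.37 kg; both ends alike: black caps, a blue band 40 mm each side of the middle. A heavy cell is hidden in one end, drawn afresh every time: the centre of mass lies 34 to 42 mm from the middle towards it. Origin: middle of the bar; x along the bar (tells nothing of the heavy end). Starts flat on the bench, origin 12 mm up.
- handle_orange: The same handle with orange bands; which of its ends is heavy is drawn separately.
- dock: Charging dock fixed to the bench: grey slab 180 (x) x 190 (y) x 12 mm, two see-saw rockers 115 mm apart on steel forks, their level axles 72 mm up, parallel to its y. A black contact block 43 mm high runs along its +x edge, the one away from the robot. Origin: centre of the underside. Blue rocker on its +y side (left seen from the robot), orange on -y.
- rocker_blue (a joint): Blue rocker's angle. About 0 when empty: a weak spring (0.06 N m/rad) keeps it sloping 24 degrees, contact (+x) end up. Grows as that end goes down; 0.64 = down on the contacts (12 degrees the other way). Negative = tipped the wrong way, stop at -0.26. Let go with its heavy end at the contact end, a handle tips it to 0.64 in about a second; the other way round it sinks to -0.26.
- rocker_orange (a joint): Orange rocker's angle, likewise.
- seat_blue (a point): Where the blue handle's middle lies when seated in the blue rocker, 20 mm over the axle; moves with the rocker. x: along the rocker to its contact end (raised when empty); z: square to its bed, upward. At 48 to 80 mm each way from it a saddle, slot 30 mm wide, bed 12 mm below, flared lips 10 mm above; end walls 158 mm apart. Between, only a spine and fork, 18 mm wide, reaching 12 mm below it.
- seat_orange (a point): The same for the orange handle and rocker.
- solvent_bottle_1: Bystander: bottle with yellow cap, 74 mm across, 106 high. Origins of all bystanders: centre of the underside.
- flux_jar: Bystander: small orange jar, 38 mm across, 33 high.
- dropper: Bystander: white bottle with pale pointed tip, 34 mm across, 92 high.
- white_blue_jar: Bystander: blue jar with white lid, 58 mm across, 48 high.
- red_cutters: Bystander: side cutters with red grips lying flat, 123 x 46 x 12 mm.
- spool: Bystander: solder spool lying flat, green top, 57 mm across, 26 high.
- green_blower: Bystander: green rubber air blower lying on its side, 54 x 130 mm, 52 high.

How it is judged:
By the outcome, as a careful person would: the job done as asked, in the order asked, and still so for the second after the job is handed in, with the robot touching nothing.
It also fails if it takes over 72 s, if anything falls off the work surface, if the arm or the gripper's body presses on something with over 40 N, if the wrist force passes 120 N, or if a joint passes its speed limit or range.

## Working session

There is one attempt and no reset: what is moved stays moved. The work goes in short steps, Python scripts to look and compute and a shell command to move; the robot and the scene stay as the last step left them, time stands still between calls to the robot, and variables do not carry over. Pictures are saved under pics/ and viewed, at most 10 in all, crops included, and the job is handed in when it is done.

```bash
ls; mkdir -p pics; cat > h.py <<'E'
import numpy as np, cv2
from plant import env
def cam(s):
    f=240/np.tan(np.radians(s['vfov'])/2); return f,s['cx'],s['cy'],np.array(s['extrinsics'])
def ray(s,u,v):
    f,cx,cy,E=cam(s); d=np.array([(u-cx)/f,-(v-cy)/f,-1.]); R=E[:3,:3]; return -R.T@E[:3,3], R.T@d
def plane(s,u,v,z):
    o,d=ray(s,u,v); return o+d*(z-o[2])/d[2]
def cloud(s):
    f,cx,cy,E=cam(s); v,u=np.mgrid[:480,:640]; D=s['depth']
    P=np.stack([(u-cx)/f*D,-(v-cy)/f*D,-D],-1); return (P-E[:3,3])@E[:3,:3]
E
python3 - <<'E'
from h import *
for n in ['scene','top']:
    s=env.snapshot(n); cv2.imwrite(f'pics/{n}1.png',s['img']); np.savez(f'{n}1.npz',**s)
    print(n,s['vfov'],s['cx'],s['cy'],np.round(s['extrinsics'],3).tolist(),[k for k in s])
print(env.sense())
E
```

```text
pics
scene 42.72632638625756 315.8536068682043 249.06805265215573 [[-0.494, -0.869, 0.016, 0.285], [0.478, -0.256, 0.84, -0.333], [-0.726, 0.423, 0.542, -1.315], [0.0, 0.0, 0.0, 1.0]] ['img', 'depth', 'vfov', 'cx', 'cy', 'extrinsics']
top 54.37867550419215 319.33888265139456 226.04557069594375 [[0.056, -0.998, -0.004, -0.005], [0.978, 0.054, 0.201, -0.541], [-0.2, -0.015, 0.98, -1.189], [0.0, 0.0, 0.0, 1.0]] ['img', 'depth', 'vfov', 'cx', 'cy', 'extrinsics']
{'t': 0.1, 'joint_positions': array([ 1.08801812,  0.39908245,  0.04502414,  1.53776662, -0.01865166,
        1.20691034, -0.05073603]), 'dq': array([-1.27178374e-03, -2.66792190e-03, -1.14828559e-04, -2.73862382e-03,
        6.44014782e-05, -8.74843893e-04,  4.25023703e-04]), 'effort': array([ 3.84158251e-03, -4.76267409e+01,  1.36992529e+00, -2.54954427e+01,
        1.18491787e-02,  5.01976683e-03,  2.63091543e-06]), 'position': array([ 0.24319377, -0.6022091 ,  0.25238447]), 'eef_rot': array([-3.08225345e+00, -5.98985463e-01,  7.67436654e-04]), 'ft_force': array([-0.69232397,  0.04883517,  0.31063123]), 'moment': array([-0.05125307,  0.00843222, -0.01921209]), 'gripper_force': 0.0, 'grip_width': 0.08565442619453978}
```

View pics/scene1.png

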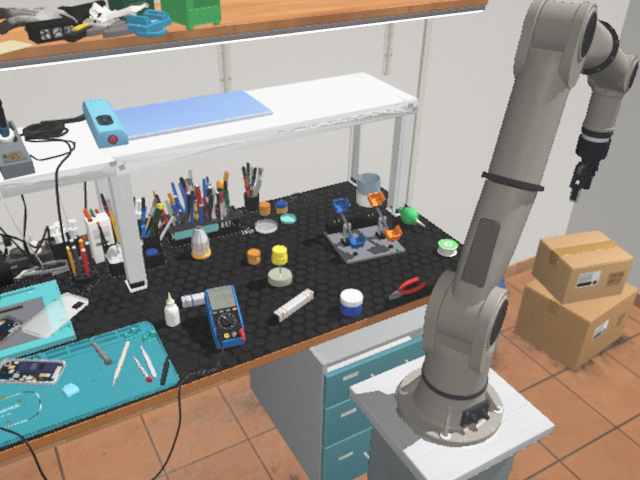

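View pics/top1.png

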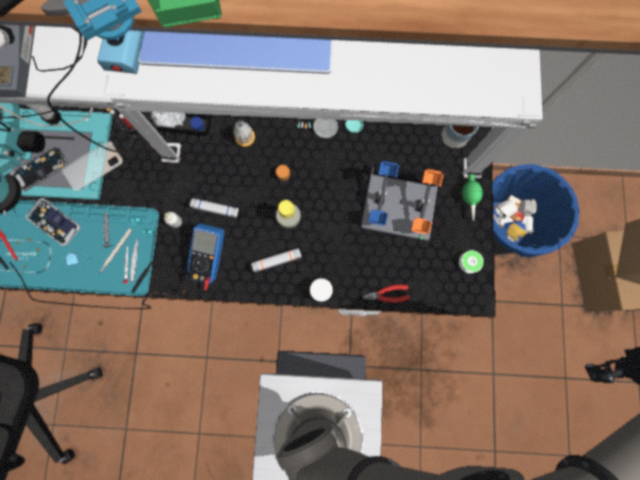

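The handles lie at about (214,208) and (277,261) in the top view. The dock is at about (400,205), with a white shelf behind it.

```bash
cat > m1.py <<'E'
from h import *
L=lambda n:dict(np.load(n+'1.npz'))
t=L('top'); s=L('scene')
for nm,S in(('top',t),('scene',s)):
    P=cloud(S); hsv=cv2.cvtColor(S['img'],cv2.COLOR_BGR2HSV)
    x,y,z=P[...,0],P[...,1],P[...,2]
    ok=(S['depth']>0)&(x>.25)&(x<.9)&(abs(y)<.55)&(z>.006)&(z<.2)
    n,lab,st,c=cv2.connectedComponentsWithStats(ok.astype(np.uint8))
    print(nm)
    for i in range(1,n):
        if st[i,4]<60: continue
        m=lab==i; Q=P[m]
        print(np.round(c[i]),st[i,4],'min',np.round(np.percentile(Q,2,0),3),'max',np.round(np.percentile(Q,98,0),3))
    for col,(a,b) in {'blue':(98,125),'orange':(5,17)}.items():
        m=ok&(hsv[...,0]>=a)&(hsv[...,0]<=b)&(hsv[...,1]>120)&(hsv[...,2]>60)
        n,lab,st,c=cv2.connectedComponentsWithStats(m.astype(np.uint8))
        for i in range(1,n):
            if st[i,4]>15: print(col,np.round(c[i]),st[i,4],np.round(np.median(P[lab==i],0),3))
P=cloud(t); 
for u,v in((300,100),(300,80),(500,100),(540,115),(472,165),(170,150)): print('shelf',u,v,np.round(P[v,u],3))
big=cv2.resize(t['img'][140:310,170:500],None,fx=2.4,fy=2.4,interpolation=cv2.INTER_CUBIC); cv2.imwrite('pics/c1.png',big)
E
python3 m1.py
```

```text
top
[182. 123.] 1077 min [0.795 0.357 0.008] max [0.852 0.505 0.081]
[243. 134.] 376 min [0.775 0.231 0.007] max [0.81  0.276 0.095]
[458. 135.] 592 min [ 0.8   -0.386  0.01 ] max [ 0.847 -0.311  0.092]
[161. 146.] 551 min [0.718 0.437 0.008] max [0.756 0.481 0.196]
[477. 171.] 1237 min [ 0.616 -0.413  0.011] max [ 0.766 -0.367  0.195]
[401. 201.] 4614 min [ 0.537 -0.284  0.007] max [ 0.709 -0.102  0.125]
[283. 173.] 166 min [0.676 0.119 0.013] max [0.71  0.154 0.037]
[214. 208.] 512 min [0.562 0.247 0.009] max [0.603 0.39  0.028]
[288. 215.] 509 min [0.542 0.083 0.015] max [0.592 0.143 0.107]
[143. 219.] 199 min [0.524 0.483 0.006] max [0.572 0.549 0.024]
[172. 220.] 184 min [0.525 0.41  0.008] max [0.554 0.437 0.082]
[204. 255.] 1737 min [0.365 0.28  0.025] max [0.517 0.366 0.095]
[148. 233.] 94 min [0.487 0.478 0.006] max [0.52  0.517 0.025]
[135. 268.] 632 min [0.338 0.478 0.006] max [0.48  0.548 0.019]
[276. 260.] 529 min [0.416 0.07  0.01 ] max [0.478 0.204 0.028]
[472. 261.] 360 min [ 0.447 -0.415  0.009] max [ 0.498 -0.363  0.031]
[321. 290.] 385 min [ 0.346 -0.013  0.04 ] ma
[... 1491 characters left out ...]
. 215.] 37 [0.893 0.218 0.073]
blue [176. 211.] 18 [0.896 0.29  0.104]
blue [192. 216.] 29 [0.894 0.245 0.082]
blue [143. 232.] 55 [0.865 0.398 0.083]
blue [357. 241.] 164 [ 0.57 -0.13  0.06]
blue [151. 251.] 72 [0.828 0.391 0.038]
blue [237. 307.] 82 [0.444 0.293 0.062]
blue [219. 329.] 407 [0.404 0.357 0.036]
blue [350. 310.] 174 [0.352 0.029 0.018]
orange [376. 199.] 172 [ 0.676 -0.265  0.115]
orange [393. 234.] 167 [ 0.551 -0.246  0.061]
orange [253. 254.] 123 [0.688 0.142 0.032]
shelf 300 100 [0.734 0.074 0.387]
shelf 300 80 [0.778 0.077 0.387]
shelf 500 100 [ 0.756 -0.335  0.385]
shelf 540 115 [ 0.729 -0.417  0.383]
shelf 472 165 [ 0.724 -0.374  0.079]
shelf 170 150 [0.721 0.438 0.083]
```

View pics/c1.png

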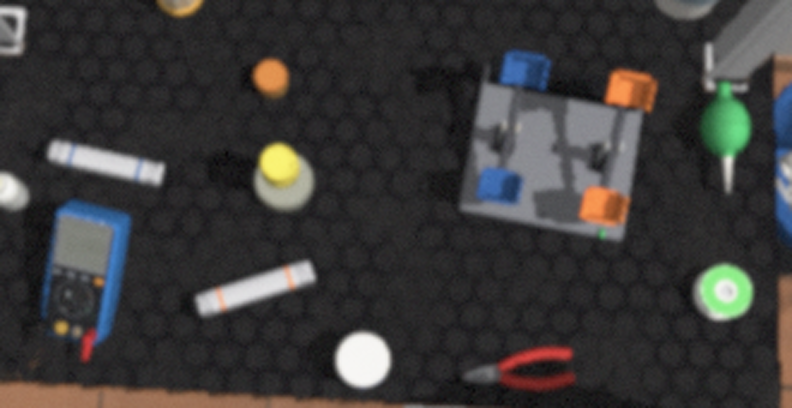

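The crop confirms both handles lie clear of their neighbours: blue spans (50,150)–(165,175) and orange (195,305)–(315,270). The dock is yawed slightly clockwise. Next I'll get the exact poses.

```bash
cat > m2.py <<'E'
from h import *
from scipy.spatial.transform import Rotation as R
L=lambda n:dict(np.load(n+'1.npz'))
for nm in('top','scene'):
    S=L(nm);P=cloud(S);hsv=cv2.cvtColor(S['img'],cv2.COLOR_BGR2HSV); x,y,z=np.moveaxis(P,-1,0)
    def rect(m,t):
        Q=P[m][:,:2].astype(np.float32)*1000; c,wh,a=cv2.minAreaRect(Q); print(nm,t,m.sum(),np.round(c,1),np.round(wh,1),round(a,1),'mean',np.round(P[m].mean(0),4),'z95',np.round(np.percentile(P[m][:,2],95),4))
    rect((x>.54)&(x<.63)&(y>.23)&(y<.405)&(z>.019)&(z<.035),'hblue')
    rect((x>.39)&(x<.50)&(y>.05)&(y<.23)&(z>.019)&(z<.035),'horange')
    rect((x>.5)&(x<.76)&(y>-.31)&(y<-.08)&(z>.009)&(z<.016),'slab')
    for col,(a,b) in {'blue':(98,125),'orange':(5,17)}.items():
        m=(hsv[...,0]>=a)&(hsv[...,0]<=b)&(hsv[...,1]>110)&(hsv[...,2]>40)&(x>.5)&(x<.76)&(y>-.32)&(y<-.08)&(z>.03)&(z<.15)
        for k,mm in(('front',m&(x<.62)),('back',m&(x>=.62))): rect(mm,col+k)
# two-view ray check: handle middle from white/band blob in images on z=.024
for nm,boxes in(('top',{'b':(185,192,245,222),'o':(246,245,308,276)}),('scene',{'o':(268,285,320,325)})):
    S=L(nm)
    for k,(a,b,c,d) in boxes.items():
        g=cv2.cvtColor(S['img'],cv2.COLOR_BGR2GRAY)[b:d,a:c]>110
        v,u=np.nonzero(g); r=cv2.minAreaRect(np.stack([u+a,v+b],1).astype(np.float32)); print(nm,k,r,np.round(plane(S,*r[0],.02),4))
s=env.sense();print(np.round(R.from_rotvec(s['eef_rot']).as_matrix(),3))
E
python3 m2.py
```

```text
top hblue 434 [582.7 319.3] [148.9  24.8] 80.4 mean [0.5824 0.3186 0.0236] z95 0.0279
top horange 465 [447.4 136.9] [ 24.7 149.3] 20.6 mean [0.4471 0.1377 0.0235] z95 0.0276
top slab 2197 [ 626.4 -194.6] [189.2 177.9] 81.7 mean [ 0.6187 -0.1909  0.012 ] z95 0.0152
top bluefront 213 [ 573.6 -127.7] [43.5 40.1] 82.9 mean [ 0.5726 -0.128   0.0584] z95 0.075
top blueback 272 [ 696.  -152.4] [57.7 55. ] 80.9 mean [ 0.691  -0.1472  0.105 ] z95 0.1295
top orangefront 246 [ 556.4 -242.1] [47.  41.8] 83.3 mean [ 0.5551 -0.2443  0.0597] z95 0.0766
top orangeback 269 [ 678.8 -260.8] [47.5 53.1] 78.3 mean [ 0.6745 -0.2607  0.1067] z95 0.1289
scene hblue 168 [582.6 322.5] [149.9  30.7] 79.8 mean [0.5876 0.359  0.0238] z95 0.0282
scene horange 370 [447.5 140.2] [ 29.2 151.4] 20.7 mean [0.4453 0.1438 0.0237] z95 0.0275
scene slab 1155 [ 620.7 -197.3] [211.1 176.5] 80.2 mean [ 0.6072 -0.1815  0.0125] z95 0.0154
scene bluefront 169 [ 568.4 -126.7] [48.7 56.2] 55.0 mean [ 0.5695 -0.1282  0.0617] z95 0.0749
scene blueback 189 [ 690.1 -143.5] [49. 46.] 80.3 mean [ 0.6905 -0.1465  0.1144] z95 0.1291
scene orangefront 170 [ 559.8 -242. ] [49.  70.1] 75.3 mean [ 0.5524 -0.2422  0.0619] z95 0.0766
scene orangeback 182 [ 681.4 -210.7] [143.3  61.9] 87.2 mean [ 0.6751 -0.2591  0.1116] z95 0.1288
top b ((213.72024536132812, 207.28700256347656), (48.60390090942383, 9.516847610473633), 12.26477336883545) [0.5842 0.3199 0.02  ]
top o ((275.9288635253906, 259.77227783203125), (10.022040367126465, 50.587440490722656), 72.6459732055664) [0.4482 0.1374 0.02  ]
scene o ((293.5, 303.0), (36.0, 39.0), 90.0) [0.448  0.1393 0.02  ]
[[ 0.927  0.375 -0.001]
 [ 0.375 -0.927  0.002]
 [-0.    -0.002 -1.   ]]
```

```bash
cat > m3.py <<'E'
from h import *
L=lambda n:dict(np.load(n+'1.npz'))
yaw=np.radians(-8.3);c,s=np.cos(yaw),np.sin(yaw);D=np.array([.6264,-.1946,0])
Rd=np.array([[c,-s,0],[s,c,0],[0,0,1]]);a=np.radians(24);Rr=np.array([[np.cos(a),0,-np.sin(a)],[0,1,0],[np.sin(a),0,np.cos(a)]])
for col,(h0,h1),sg in(('blue',(98,125),1),('orange',(5,17),-1)):
    seat=D+Rd@(np.array([0,sg*.0575,.072])+Rr@[0,0,.02]);print(col,'seat0',np.round(seat,4))
    for nm in('top','scene'):
        S=L(nm);P=cloud(S);hsv=cv2.cvtColor(S['img'],cv2.COLOR_BGR2HSV)
        m=(hsv[...,0]>=h0)&(hsv[...,0]<=h1)&(hsv[...,1]>110)&(hsv[...,2]>40)&(P[...,2]>.03)&(P[...,2]<.15)&(S['depth']>0)
        Q=((P-seat)@Rd@Rr)[m]*1000; Q=Q[(abs(Q[:,0])<110)&(abs(Q[:,1])<40)&(abs(Q[:,2])<40)]
        for k,q in(('front',Q[Q[:,0]<0]),('back',Q[Q[:,0]>0])):
            print(nm,k,len(q),*[f'{n}:'+str(np.round(np.percentile(q[:,i],[1,5,25,50,75,95,99])).astype(int)) for i,n in enumerate('xyz')])
            bed=q[(q[:,2]<-7)]; 
            if len(bed)>8: print('   bed n',len(bed),'x',np.round(np.percentile(bed[:,0],[5,95])),'y mean/ext',np.round(np.percentile(bed[:,1],[5,50,95]),1),'z',np.round(np.median(bed[:,2]),1))
E
python3 m3.py
```

```text
blue seat0 [ 0.6267 -0.1365  0.0903]
top front 213 x:[-78 -78 -72 -63 -54 -48 -46] y:[-20 -18 -10   1  10  21  22] z:[-18 -17 -14 -11   2   9  10]
   bed n 136 x [-77. -47.] y mean/ext [-14.2  -0.6  12.4] z -13.0
top back 242 x:[50 51 58 67 75 83 84] y:[-23 -21 -13  -1  10  21  23] z:[-19 -16 -14 -10   5  10  12]
   bed n 133 x [51. 79.] y mean/ext [-14.2  -1.   12.3] z -13.3
scene front 169 x:[-83 -81 -77 -63 -55 -47 -37] y:[-21 -19 -13  -2  10  23  28] z:[-19 -16 -10  -3   5  11  17]
   bed n 69 x [-78. -43.] y mean/ext [-13.8   2.2  18.8] z -11.1
scene back 189 x:[49 51 59 70 80 85 86] y:[-20 -17 -12  -3   9  23  26] z:[-20 -18 -12  -5   3  11  13]
   bed n 85 x [52. 84.] y mean/ext [-13.8  -2.5  14.8] z -12.3
orange seat0 [ 0.61   -0.2503  0.0903]
top front 246 x:[-79 -78 -72 -63 -54 -47 -45] y:[-23 -21 -14  -3   9  21  23] z:[-19 -17 -13 -10   4  10  12]
   bed n 138 x [-76. -47.] y mean/ext [-15.2  -1.9  11.2] z -13.1
top back 246 x:[50 52 59 67 76 84 85] y:[-23 -21 -14  -3   9  21  23] z:[-18 -17 -14 -10   4   9  12]
   bed n 132 x [51. 79.] y mean/ext [-14.3  -1.8  11.6] z -13.8
scene front 170 x:[-84 -82 -77 -64 -56 -46 -36] y:[-22 -18 -13  -5  13  23  26] z:[-19 -15  -9  -2   6  11  15]
   bed n 65 x [-80. -40.] y mean/ext [-15.4   0.2  20.3] z -10.7
scene back 174 x:[48 51 58 70 80 83 86] y:[-20 -17 -12  -5  10  22  25] z:[-19 -17 -12  -3   3  10  14]
   bed n 75 x [51. 82.] y mean/ext [-14.3  -4.   16.3] z -12.6
```

```bash
python3 -m jog '[{"dx":0.22,"dy":0.34,"dz":0,"wz":0.8,"fingers":-0.2},{"dx":0.22,"dy":0.34,"dz":0,"wz":0.8,"fingers":-0.2},{"dx":0.22,"dy":0.34,"dz":0,"wz":0.8,"fingers":-0.2},{"dx":0.22,"dy":0.34,"dz":0,"wz":0.8,"fingers":-0.2},{"dx":0.22,"dy":0.34,"dz":0,"wz":0.8,"fingers":-0.2},{"dx":0.22,"dy":0.34,"dz":0,"wz":0.8,"fingers":-0.2},{"dx":0.22,"dy":0.34,"dz":0,"wz":0.8,"fingers":-0.2},{"dx":0.22,"dy":0.34,"dz":0,"wz":0.8,"fingers":-0.2},{"dx":0.22,"dy":0.34,"dz":0,"wz":0.8,"fingers":-0.2},{"dx":0.22,"dy":0.34,"dz":0,"wz":0.8,"fingers":-0.2}]'; cat > st.py <<'E'
from h import *
from scipy.spatial.transform import Rotation as R
s=env.sense();M=R.from_rotvec(s['eef_rot']).as_matrix()
print('t',round(s['t'],2),'p',np.round(s['position'],4),'yawY',round(np.degrees(np.arctan2(M[1,1],M[0,1])),2),'z',np.round(M[:,2],3),'q',np.round(s['joint_positions'],2),'w',round(s['grip_width'],4),'gf',s['gripper_force'],'F',np.round(s['ft_force'],2),'M',np.round(s['moment'],3))
E
python3 st.py
```

```text
t 0.1 p [ 0.2432 -0.6022  0.2524] yawY -68.01 z [-0.001  0.002 -1.   ] q [ 1.09  0.4   0.05  1.54 -0.02  1.21 -0.05] w 0.0857 gf 0.0 F [-0.69  0.05  0.31] M [-0.051  0.008 -0.019]$[0]: bad value
```

```bash
python3 -m jog '[{"dx":0.22,"dy":0.34,"dz":0,"wx":0,"wy":0,"wz":0.8,"fingers":-0.2},{"dx":0.22,"dy":0.34,"dz":0,"wx":0,"wy":0,"wz":0.8,"fingers":-0.2},{"dx":0.22,"dy":0.34,"dz":0,"wx":0,"wy":0,"wz":0.8,"fingers":-0.2},{"dx":0.22,"dy":0.34,"dz":0,"wx":0,"wy":0,"wz":0.8,"fingers":-0.2},{"dx":0.22,"dy":0.34,"dz":0,"wx":0,"wy":0,"wz":0.8,"fingers":-0.2},{"dx":0.22,"dy":0.34,"dz":0,"wx":0,"wy":0,"wz":0.8,"fingers":-0.2},{"dx":0.22,"dy":0.34,"dz":0,"wx":0,"wy":0,"wz":0.8,"fingers":-0.2},{"dx":0.22,"dy":0.34,"dz":0,"wx":0,"wy":0,"wz":0.8,"fingers":-0.2},{"dx":0.22,"dy":0.34,"dz":0,"wx":0,"wy":0,"wz":0.8,"fingers":-0.2},{"dx":0.22,"dy":0.34,"dz":0,"wx":0,"wy":0,"wz":0.8,"fingers":-0.2}]'; python3 st.py
```

```text
t: 0.93
position: [0.4651, -0.2585, 0.2532]
eef_rot: [-2.603, -1.757, -0.002]
ft_force: [0.5, -0.3, -0.1]
grip_width: 0.0515
gripper_force: 0.0
t 0.93 p [ 0.4651 -0.2585  0.2532] yawY -21.95 z [ 0.001  0.001 -1.   ] q [ 0.69  0.2  -0.3   1.81  0.06  1.14 -0.01] w 0.0515 gf 0.0 F [ 0.46 -0.33 -0.09] M [ 0.023 -0.027  0.012]
```

```bash
python3 -m jog '[{"dx":-0.017,"dy":0.399,"dz":-0.12,"wx":0,"wy":0,"wz":0.747,"fingers":-0.2},{"dx":-0.017,"dy":0.399,"dz":-0.12,"wx":0,"wy":0,"wz":0.747,"fingers":-0.2},{"dx":-0.017,"dy":0.399,"dz":-0.12,"wx":0,"wy":0,"wz":0.747,"fingers":-0.2},{"dx":-0.017,"dy":0.399,"dz":-0.12,"wx":0,"wy":0,"wz":0.747,"fingers":-0.2},{"dx":-0.017,"dy":0.399,"dz":-0.12,"wx":0,"wy":0,"wz":0.747,"fingers":-0.2},{"dx":-0.017,"dy":0.399,"dz":-0.12,"wx":0,"wy":0,"wz":0.747,"fingers":-0.2},{"dx":-0.017,"dy":0.399,"dz":-0.12,"wx":0,"wy":0,"wz":0.747,"fingers":-0.2},{"dx":-0.017,"dy":0.399,"dz":-0.12,"wx":0,"wy":0,"wz":0.747,"fingers":-0.2},{"dx":-0.017,"dy":0.399,"dz":-0.12,"wx":0,"wy":0,"wz":0.747,"fingers":-0.2},{"dx":-0.017,"dy":0.399,"dz":-0.12,"wx":0,"wy":0,"wz":0.747,"fingers":-0.2}]'; python3 st.py
```

```text
t: 1.77
position: [0.4458, 0.1374, 0.1329]
eef_rot: [1.788, 2.583, -0.0]
ft_force: [0.7, -0.8, 0.2]
grip_width: 0.051
gripper_force: 0.0
t 1.77 p [0.4458 0.1374 0.1329] yawY 20.6 z [ 0. -0. -1.] q [ 0.18  0.26 -0.65  2.08  0.21  0.87 -0.23] w 0.051 gf 0.0 F [ 0.74 -0.77  0.2 ] M [-0.035 -0.067  0.026]
```

```bash
python3 -m jog '[{"dx":0.0015,"dy":0,"dz":-0.035,"wx":0,"wy":0,"wz":0,"fingers":-0.2},{"dx":0.0015,"dy":0,"dz":-0.07,"wx":0,"wy":0,"wz":0,"fingers":-0.2},{"dx":0.0015,"dy":0,"dz":-0.095,"wx":0,"wy":0,"wz":0,"fingers":-0.2},{"dx":0.0015,"dy":0,"dz":-0.107,"wx":0,"wy":0,"wz":0,"fingers":-0.2},{"dx":0.0015,"dy":0,"dz":-0.107,"wx":0,"wy":0,"wz":0,"fingers":-0.2},{"dx":0.0015,"dy":0,"dz":-0.107,"wx":0,"wy":0,"wz":0,"fingers":-0.2},{"dx":0.0015,"dy":0,"dz":-0.107,"wx":0,"wy":0,"wz":0,"fingers":1},{"dx":0.0015,"dy":0,"dz":-0.107,"wx":0,"wy":0,"wz":0,"fingers":1},{"dx":0.0015,"dy":0,"dz":-0.107,"wx":0,"wy":0,"wz":0,"fingers":1},{"dx":0.0015,"dy":0,"dz":-0.107,"wx":0,"wy":0,"wz":0,"fingers":1}]'; python3 st.py
```

```text
t: 2.6
position: [0.4496, 0.1363, 0.0282]
eef_rot: [1.787, 2.58, 0.004]
ft_force: [-1.3, -1.4, 6.5]
grip_width: 0.0226
gripper_force: 59.6
t 2.6 p [0.4496 0.1363 0.0282] yawY 20.59 z [ 0.004  0.001 -1.   ] q [ 0.09  0.44 -0.56  2.14  0.39  0.65 -0.38] w 0.0226 gf 59.64904189109802 F [-1.31 -1.37  6.52] M [-0.117  0.185 -0.042]
```

```bash
python3 -m jog '[{"dx":0,"dy":0,"dz":0.03,"wx":0,"wy":0,"wz":0,"fingers":1},{"dx":0,"dy":0,"dz":0.06,"wx":0,"wy":0,"wz":0,"fingers":1},{"dx":0,"dy":0,"dz":0.09,"wx":0,"wy":0,"wz":0,"fingers":1},{"dx":0,"dy":0,"dz":0.107,"wx":0,"wy":0,"wz":0,"fingers":1},{"dx":0,"dy":0,"dz":0.107,"wx":0,"wy":0,"wz":0,"fingers":1},{"dx":0,"dy":0,"dz":0.107,"wx":0,"wy":0,"wz":0,"fingers":1},{"dx":0,"dy":0,"dz":0.107,"wx":0,"wy":0,"wz":0,"fingers":1},{"dx":0,"dy":0,"dz":0.107,"wx":0,"wy":0,"wz":0,"fingers":1},{"dx":0,"dy":0,"dz":0.107,"wx":0,"wy":0,"wz":0,"fingers":1},{"dx":0,"dy":0,"dz":0.107,"wx":0,"wy":0,"wz":0,"fingers":1}]'; python3 - <<'E'
from h import *
for i in range(8):
    s=env.sense();print(np.round(s['ft_force'],2),np.round(s['moment'],3))
    if i<7: S=env.snapshot('scene')
np.savez('scene2.npz',**S)
cv2.imwrite('pics/lift.png',cv2.resize(S['img'][200:360,200:400],None,fx=4,fy=3.75)[:600])
E
python3 st.py
```

```text
t: 3.43
position: [0.4472, 0.1358, 0.1324]
eef_rot: [-1.787, -2.582, 0.002]
ft_force: [0.1, 0.5, -2.1]
grip_width: 0.0229
gripper_force: 60.3
[ 0.15  0.47 -2.13] [-0.066 -0.042 -0.023]
[ 0.27 -0.17 -2.67] [-0.161 -0.038 -0.038]
[ 0.03  0.39 -3.83] [-0.145 -0.024 -0.   ]
[ 0.4   0.58 -3.06] [-0.092 -0.105 -0.018]
[-0.32  0.57 -2.83] [-0.108 -0.034 -0.012]
[-0.8   0.96 -2.83] [-0.17  -0.084  0.012]
[-0.88  0.86 -3.06] [-0.084 -0.036  0.047]
[-0.65  0.29 -2.64] [-0.127 -0.097  0.036]
t 3.78 p [0.4479 0.136  0.1334] yawY 20.63 z [-0.  0. -1.] q [ 0.2   0.26 -0.66  2.07  0.21  0.87 -0.22] w 0.0224 gf 60.311676263809204 F [-0.65  0.29 -2.64] M [-0.127 -0.097  0.036]
```

View pics/lift.png

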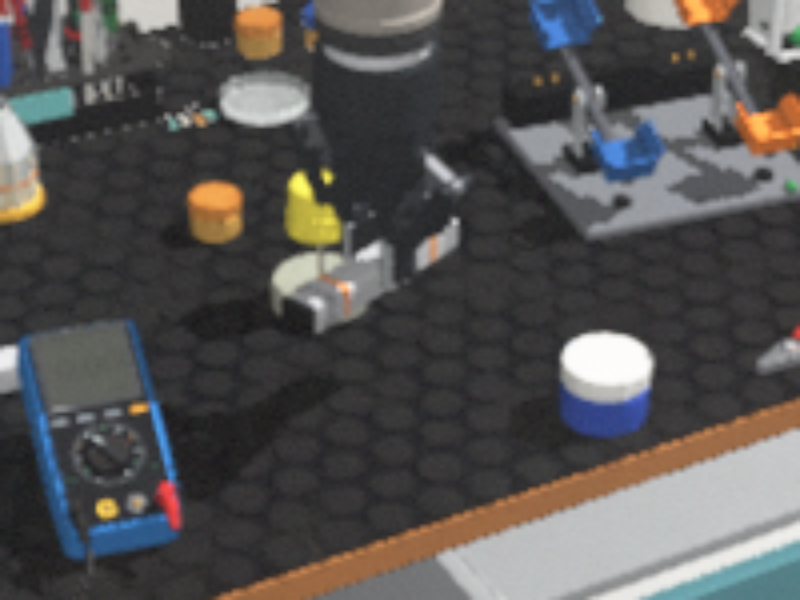

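Lifting gives about 0.29 kg. The moment of roughly (-0.10, -0.03) N m over baseline points along yaw 110°, so orange's heavy end is its left (+y) end, along tool +x. The picture shows the handle level in the grip, at about (380,280). I have to turn it by -119° to put the heavy end at the contact end.

```bash
python3 -m jog '[{"dx":0,"dy":0,"dz":0.04,"wx":0,"wy":0,"wz":0,"fingers":1},{"dx":0,"dy":0,"dz":0.08,"wx":0,"wy":0,"wz":0,"fingers":1},{"dx":0.08,"dy":-0.3,"dz":0.13,"wx":0,"wy":0,"wz":-1.1,"fingers":1},{"dx":0.08,"dy":-0.3,"dz":0.13,"wx":0,"wy":0,"wz":-1.1,"fingers":1},{"dx":0.08,"dy":-0.3,"dz":0.13,"wx":0,"wy":0,"wz":-1.1,"fingers":1},{"dx":0.08,"dy":-0.3,"dz":0.13,"wx":0,"wy":0,"wz":-1.1,"fingers":1},{"dx":0.08,"dy":-0.3,"dz":0.13,"wx":0,"wy":0,"wz":-1.1,"fingers":1},{"dx":0.08,"dy":-0.3,"dz":0.13,"wx":0,"wy":0,"wz":-1.1,"fingers":1},{"dx":0.08,"dy":-0.3,"dz":0.13,"wx":0,"wy":0,"wz":-1.1,"fingers":1},{"dx":0.08,"dy":-0.3,"dz":0.13,"wx":0,"wy":0,"wz":-1.1,"fingers":1}]'; python3 st.py
```

```text
t: 4.62
position: [0.5282, -0.1705, 0.264]
eef_rot: [2.813, 1.391, -0.001]
ft_force: [0.1, -1.4, -3.0]
grip_width: 0.0227
gripper_force: 60.5
t 4.62 p [ 0.5282 -0.1705  0.264 ] yawY -37.37 z [ 0.001 -0.004 -1.   ] q [ 0.53  0.23 -0.35  1.75  0.09  1.18 -0.5 ] w 0.0227 gf 60.547921657562256 F [ 0.1  -1.44 -3.03] M [-0.226  0.064 -0.008]
```

```bash
python3 -m jog '[{"dx":0.05,"dy":-0.08,"dz":-0.03,"wx":0,"wy":0,"wz":-1.063,"fingers":1},{"dx":0.05,"dy":-0.08,"dz":-0.03,"wx":0,"wy":0,"wz":-1.063,"fingers":1},{"dx":0.05,"dy":-0.08,"dz":-0.03,"wx":0,"wy":0,"wz":-1.063,"fingers":1},{"dx":0.05,"dy":-0.08,"dz":-0.03,"wx":0,"wy":0,"wz":-1.063,"fingers":1},{"dx":0.05,"dy":-0.08,"dz":-0.03,"wx":0,"wy":0,"wz":-1.063,"fingers":1},{"dx":0.05,"dy":-0.08,"dz":-0.03,"wx":0,"wy":0,"wz":-1.063,"fingers":1},{"dx":0.05,"dy":-0.08,"dz":-0.03,"wx":0,"wy":0,"wz":-1.063,"fingers":1},{"dx":0.05,"dy":-0.08,"dz":-0.03,"wx":0,"wy":0,"wz":-1.063,"fingers":1},{"dx":0.05,"dy":-0.08,"dz":-0.03,"wx":0,"wy":0,"wz":-1.063,"fingers":1},{"dx":0.05,"dy":-0.08,"dz":-0.03,"wx":0,"wy":0,"wz":-1.063,"fingers":1}]'; python3 st.py
```

```text
t: 5.45
position: [0.5777, -0.2437, 0.2329]
eef_rot: [-3.134, 0.208, 0.002]
ft_force: [-0.9, 0.4, -3.2]
grip_width: 0.0225
gripper_force: 60.8
t 5.45 p [ 0.5777 -0.2437  0.2329] yawY -97.61 z [-0.001  0.    -1.   ] q [ 0.43  0.38 -0.13  1.62  0.05  1.16 -1.42] w 0.0225 gf 60.75201988220215 F [-0.88  0.39 -3.19] M [-0.001  0.12  -0.007]
```

```bash
python3 -m jog '[{"dx":0.015,"dy":-0.0056,"dz":0,"wx":-0.057,"wy":-0.389,"wz":-0.012,"fingers":1},{"dx":0.015,"dy":-0.0056,"dz":0,"wx":-0.057,"wy":-0.389,"wz":-0.012,"fingers":1},{"dx":0.015,"dy":-0.0056,"dz":-0.02,"wx":-0.057,"wy":-0.389,"wz":-0.012,"fingers":1},{"dx":0.015,"dy":-0.0056,"dz":-0.05,"wx":-0.057,"wy":-0.389,"wz":-0.012,"fingers":1},{"dx":0.015,"dy":-0.0056,"dz":-0.075,"wx":-0.057,"wy":-0.389,"wz":-0.012,"fingers":1},{"dx":0.015,"dy":-0.0056,"dz":-0.09,"wx":-0.057,"wy":-0.389,"wz":-0.012,"fingers":1},{"dx":0.015,"dy":-0.0056,"dz":-0.1,"wx":-0.057,"wy":-0.389,"wz":-0.012,"fingers":1},{"dx":0.015,"dy":-0.0056,"dz":-0.1,"wx":-0.057,"wy":-0.389,"wz":-0.012,"fingers":1},{"dx":0.015,"dy":-0.0056,"dz":-0.1,"wx":-0.057,"wy":-0.389,"wz":-0.012,"fingers":1},{"dx":0.015,"dy":-0.0056,"dz":-0.1,"wx":-0.057,"wy":-0.389,"wz":-0.012,"fingers":1}]'; python3 st.py; cat > look.py <<'E'
import sys
from h import *
a=sys.argv[1]
o=[]
S=env.snapshot('scene');np.savez(a+'s.npz',**S);o.append(cv2.resize(S['img'][175:275,310:430],(480,400),interpolation=cv2.INTER_CUBIC))
T=env.snapshot('top');np.savez(a+'t.npz',**T);o.append(cv2.resize(T['img'][150:250,355:435],(320,400),interpolation=cv2.INTER_CUBIC))
cv2.imwrite('pics/'+a+'.png',np.hstack(o))
E
python3 look.py hov1
```

```text
t: 6.28
position: [0.5943, -0.25, 0.135]
eef_rot: [3.041, -0.219, 0.61]
ft_force: [0.5, -0.2, -3.1]
grip_width: 0.0225
gripper_force: 60.7
t 6.28 p [ 0.5943 -0.25    0.135 ] yawY -98.27 z [ 0.381 -0.059 -0.923] q [ 0.52  0.34 -0.17  1.97 -0.05  0.45 -1.3 ] w 0.0225 gf 60.72317361831665 F [ 0.49 -0.25 -3.14] M [ 0.108  0.72  -0.034]
```

View pics/hov1.png

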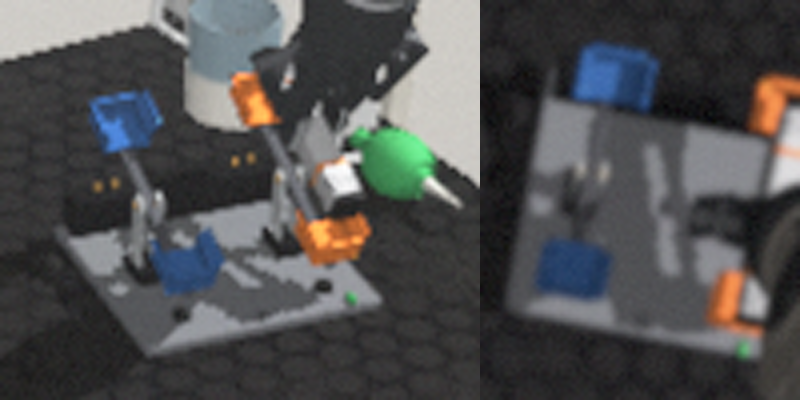

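The handle hovers in line with the orange rocker: in the left picture its front cap (340,185) is over the front saddle (335,235). I'll check where the handle sits in the grip from the depth images.

```bash
cat > ing.py <<'E'
import sys
from h import *
from scipy.spatial.transform import Rotation as R
s=env.sense();M=R.from_rotvec(s['eef_rot']).as_matrix()
for n in 'st':
    S=dict(np.load(sys.argv[1]+n+'.npz'));Q=((cloud(S)-s['position'])@M)[S['depth']>0]*1000
    m=(abs(Q[:,1])<16)&(abs(Q[:,0])<90)&(Q[:,2]>0)&(Q[:,2]<32);q=Q[m]
    for k,g in(('heavy side',q[q[:,0]>25]),('other',q[q[:,0]<-25])):
        if len(g)>5: print(n,k,len(g),'x',np.round(np.percentile(g[:,0],[0,5,95,100]),1),'y',np.round(np.percentile(g[:,1],[2,50,98]),1),'z',np.round(np.percentile(g[:,2],[2,25,50,98]),1))
E
python3 ing.py hov1
```

```text
s heavy side 12 x [40.9 41.2 73.5 73.8] y [-13.5  -5.    3.7] z [ 0.9  2.3  3.9 21.7]
s other 157 x [-77.1 -73.9 -28.1 -25.2] y [-15.5  -7.2   8. ] z [ 1.1  4.3  8.6 25.8]
t heavy side 217 x [25.1 27.8 73.8 76. ] y [-11.9  -1.5  11.4] z [ 1.2  3.9  5.2 20.2]
t other 81 x [-73.  -71.9 -42.1 -35.8] y [-12.   -6.9   3.2] z [ 0.8  3.1  5.3 22. ]
```

```bash
python3 -m jog '[{"dx":0.002,"dy":-0.0002,"dz":-0.006,"wx":0,"wy":0,"wz":0,"fingers":1},{"dx":0.004,"dy":-0.0004,"dz":-0.012,"wx":0,"wy":0,"wz":0,"fingers":1},{"dx":0.006,"dy":-0.0006,"dz":-0.018,"wx":0,"wy":0,"wz":0,"fingers":1},{"dx":0.0075,"dy":-0.0008,"dz":-0.022,"wx":0,"wy":0,"wz":0,"fingers":1},{"dx":0.0085,"dy":-0.0009,"dz":-0.025,"wx":0,"wy":0,"wz":0,"fingers":1},{"dx":0.0096,"dy":-0.001,"dz":-0.028,"wx":0,"wy":0,"wz":0,"fingers":1},{"dx":0.0096,"dy":-0.001,"dz":-0.028,"wx":0,"wy":0,"wz":0,"fingers":1},{"dx":0.0096,"dy":-0.001,"dz":-0.028,"wx":0,"wy":0,"wz":0,"fingers":1},{"dx":0.0096,"dy":-0.001,"dz":-0.028,"wx":0,"wy":0,"wz":0,"fingers":1},{"dx":0.0096,"dy":-0.001,"dz":-0.028,"wx":0,"wy":0,"wz":0,"fingers":1}]'; python3 st.py; python3 look.py low1; python3 ing.py low1
```

```text
t: 7.22
position: [0.6026, -0.2508, 0.1057]
eef_rot: [3.043, -0.22, 0.606]
ft_force: [-0.7, -0.3, -3.4]
grip_width: 0.0224
gripper_force: 60.8
t 7.22 p [ 0.6026 -0.2508  0.1057] yawY -98.31 z [ 0.379 -0.058 -0.924] q [ 0.51  0.4  -0.17  1.97 -0.04  0.39 -1.31] w 0.0224 gf 60.77827334403992 F [-0.72 -0.28 -3.35] M [0.064 0.759 0.038]
s heavy side 31 x [40.4 45.7 86.7 88.3] y [-15.5  -3.1   9.4] z [ 0.7  3.6  7.7 28.7]
s other 201 x [-82.8 -79.6 -29.6 -25.1] y [-15.3  -4.6  14.1] z [ 0.6  4.2  8.6 30. ]
t heavy side 273 x [25.3 28.6 83.8 86.1] y [-13.3  -0.3  15.3] z [ 0.9  3.9  6.8 31. ]
t other 103 x [-79.5 -78.1 -44.7 -37. ] y [-13.9  -8.2   2.5] z [ 1.   5.5  8.9 31. ]
```

View pics/low1.png

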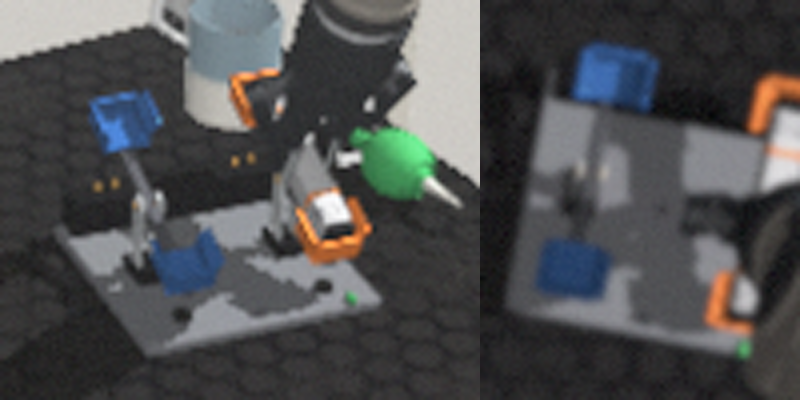

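Now the handle lies within both saddles, with its front cap at (335,215), centred sideways and about 2 mm short of the contact end. I'll nudge it and lower the last millimetre.

```bash
python3 -m jog '[{"dx":0.0015,"dy":-0.0002,"dz":0,"wx":0,"wy":0,"wz":0,"fingers":1},{"dx":0.003,"dy":-0.0004,"dz":0,"wx":0,"wy":0,"wz":0,"fingers":1},{"dx":0.003,"dy":-0.0004,"dz":-0.0004,"wx":0,"wy":0,"wz":0,"fingers":1},{"dx":0.003,"dy":-0.0004,"dz":-0.0008,"wx":0,"wy":0,"wz":0,"fingers":1},{"dx":0.003,"dy":-0.0004,"dz":-0.001,"wx":0,"wy":0,"wz":0,"fingers":1},{"dx":0.003,"dy":-0.0004,"dz":-0.001,"wx":0,"wy":0,"wz":0,"fingers":1},{"dx":0.003,"dy":-0.0004,"dz":-0.001,"wx":0,"wy":0,"wz":0,"fingers":1},{"dx":0.003,"dy":-0.0004,"dz":-0.001,"wx":0,"wy":0,"wz":0,"fingers":1},{"dx":0.003,"dy":-0.0004,"dz":-0.001,"wx":0,"wy":0,"wz":0,"fingers":1},{"dx":0.003,"dy":-0.0004,"dz":-0.001,"wx":0,"wy":0,"wz":0,"fingers":1}]'; python3 st.py
```

```text
t: 8.15
position: [0.606, -0.2511, 0.1051]
eef_rot: [3.042, -0.22, 0.607]
ft_force: [-2.3, 0.9, 4.3]
grip_width: 0.0225
gripper_force: 61.9
t 8.15 p [ 0.606  -0.2511  0.1051] yawY -98.3 z [ 0.38  -0.058 -0.923] q [ 0.5   0.4  -0.16  1.96 -0.04  0.39 -1.32] w 0.0225 gf 61.87590837478638 F [-2.27  0.92  4.29] M [0.363 0.611 0.106]
```

```bash
python3 -m jog '[{"dx":-0.0004,"dy":0,"dz":0.0008,"wx":0,"wy":0,"wz":0,"fingers":1},{"dx":-0.0004,"dy":0,"dz":0.0008,"wx":0,"wy":0,"wz":0,"fingers":1},{"dx":-0.0004,"dy":0,"dz":0.0008,"wx":0,"wy":0,"wz":0,"fingers":-0.15},{"dx":-0.0004,"dy":0,"dz":0.0008,"wx":0,"wy":0,"wz":0,"fingers":-0.15},{"dx":-0.0004,"dy":0,"dz":0.0008,"wx":0,"wy":0,"wz":0,"fingers":-0.15},{"dx":-0.0004,"dy":0,"dz":0.0008,"wx":0,"wy":0,"wz":0,"fingers":-0.15},{"dx":-0.0044,"dy":0.0006,"dz":0.01,"wx":0,"wy":0,"wz":0,"fingers":-0.15},{"dx":-0.0134,"dy":0.002,"dz":0.03,"wx":0,"wy":0,"wz":0,"fingers":-0.15},{"dx":-0.022,"dy":0.003,"dz":0.05,"wx":0,"wy":0,"wz":0,"fingers":-0.15},{"dx":-0.031,"dy":0.0045,"dz":0.07,"wx":0,"wy":0,"wz":0,"fingers":-0.15}]'; python3 st.py; python3 look.py rel1
```

```text
t: 8.98
position: [0.574, -0.2465, 0.1757]
eef_rot: [3.043, -0.22, 0.606]
ft_force: [0.6, 0.1, 0.4]
grip_width: 0.049
gripper_force: 0.0
t 8.98 p [ 0.574  -0.2465  0.1757] yawY -98.3 z [ 0.379 -0.058 -0.924] q [ 0.54  0.26 -0.18  1.98 -0.07  0.53 -1.29] w 0.049 gf 0.0 F [0.58 0.15 0.37] M [0.034 0.347 0.027]
```

View pics/rel1.png

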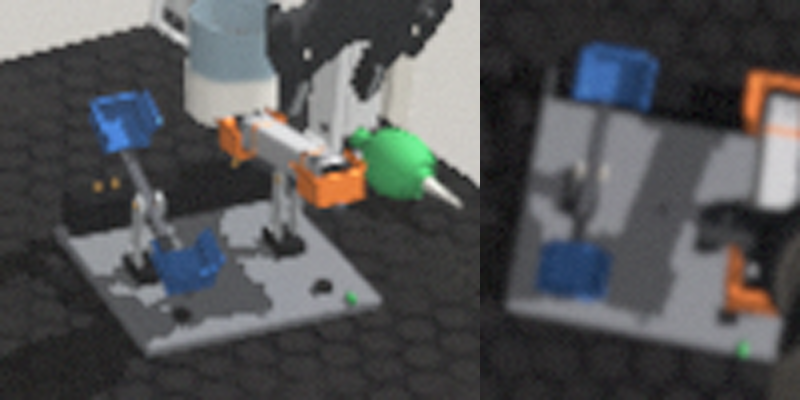

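The orange rocker is tipping the right way: its front end at (335,185) has risen and its contact end at (240,135) has dropped. Next is the blue handle.

```bash
python3 -m jog '[{"dx":-0.01,"dy":0,"dz":0.04,"wx":0,"wy":0,"wz":0,"fingers":-0.2},{"dx":-0.02,"dy":0,"dz":0.08,"wx":0.057,"wy":0.389,"wz":0,"fingers":-0.2},{"dx":-0.03,"dy":0.1,"dz":0.1,"wx":0.057,"wy":0.389,"wz":0,"fingers":-0.2},{"dx":-0.03,"dy":0.3,"dz":0.1,"wx":0.057,"wy":0.389,"wz":0,"fingers":-0.2},{"dx":-0.03,"dy":0.3,"dz":0.1,"wx":0.057,"wy":0.389,"wz":0,"fingers":-0.2},{"dx":-0.03,"dy":0.3,"dz":0.1,"wx":0.057,"wy":0.389,"wz":0,"fingers":-0.2},{"dx":-0.03,"dy":0.3,"dz":0.1,"wx":0.057,"wy":0.389,"wz":0,"fingers":-0.2},{"dx":-0.03,"dy":0.3,"dz":0.1,"wx":0.057,"wy":0.389,"wz":0,"fingers":-0.2},{"dx":-0.03,"dy":0.3,"dz":0.1,"wx":0.057,"wy":0.389,"wz":0,"fingers":-0.2},{"dx":-0.03,"dy":0.3,"dz":0.1,"wx":0.057,"wy":0.389,"wz":0,"fingers":-0.2}]'; python3 st.py
python3 - <<'E'
from h import *
s=env.sense()
# recheck blue handle and orange rocker
T=env.snapshot('top');P=cloud(T);x,y,z=np.moveaxis(P,-1,0)
m=(x>.54)&(x<.63)&(y>.23)&(y<.405)&(z>.019)&(z<.035);c,wh,a=cv2.minAreaRect(P[m][:,:2].astype(np.float32)*1000);print(c,wh,a)
hsv=cv2.cvtColor(T['img'],cv2.COLOR_BGR2HSV)
m=(hsv[...,0]>=5)&(hsv[...,0]<=17)&(hsv[...,1]>110)&(y>-.32)&(y<-.2)&(x>.5)&(x<.76)&(z>.03)
for k in(m&(x<.62),m&(x>=.62)): print(k.sum(),np.round(np.median(P[k],0),4))
E
```

```text
t: 9.92
position: [0.5437, 0.0627, 0.2751]
eef_rot: [-3.132, 0.208, -0.001]
ft_force: [-0.8, 0.6, 1.1]
grip_width: 0.0512
gripper_force: 0.0
t 9.92 p [0.5437 0.0627 0.2751] yawY -97.61 z [ 0.001  0.003 -1.   ] q [ 0.1   0.21 -0.34  1.75  0.07  1.19 -1.96] w 0.0512 gf 0.0 F [-0.78  0.64  1.06] M [ 0.087 -0.042 -0.023]
(582.882568359375, 319.33209228515625) (149.9015655517578, 24.450685501098633) 80.27312469482422
168 [ 0.5522 -0.2398  0.1116]
2619 [ 0.7327 -0.2593  0.6507]
```

```bash
python3 -m jog '[{"dx":0.039,"dy":0.2566,"dz":-0.06,"wx":0,"wy":0,"wz":1.2,"fingers":-0.2},{"dx":0.039,"dy":0.2566,"dz":-0.06,"wx":0,"wy":0,"wz":1.2,"fingers":-0.2},{"dx":0.039,"dy":0.2566,"dz":-0.06,"wx":0,"wy":0,"wz":1.2,"fingers":-0.2},{"dx":0.039,"dy":0.2566,"dz":-0.06,"wx":0,"wy":0,"wz":1.2,"fingers":-0.2},{"dx":0.039,"dy":0.2566,"dz":-0.06,"wx":0,"wy":0,"wz":1.2,"fingers":-0.2},{"dx":0.039,"dy":0.2566,"dz":-0.06,"wx":0,"wy":0,"wz":1.2,"fingers":-0.2},{"dx":0.039,"dy":0.2566,"dz":-0.06,"wx":0,"wy":0,"wz":1.2,"fingers":-0.2},{"dx":0.039,"dy":0.2566,"dz":-0.06,"wx":0,"wy":0,"wz":1.2,"fingers":-0.2},{"dx":0.039,"dy":0.2566,"dz":-0.06,"wx":0,"wy":0,"wz":1.2,"fingers":-0.2},{"dx":0.039,"dy":0.2566,"dz":-0.06,"wx":0,"wy":0,"wz":1.2,"fingers":-0.2}]'; python3 st.py
```

```text
t: 10.8
position: [0.5838, 0.3096, 0.2133]
eef_rot: [2.707, 1.589, -0.0]
ft_force: [-0.1, -0.3, 0.2]
grip_width: 0.0514
gripper_force: 0.0
t 10.8 p [0.5838 0.3096 0.2133] yawY -29.17 z [ 0.001 -0.002 -1.   ] q [-0.12  0.51 -0.62  1.54  0.31  1.19 -1.3 ] w 0.0514 gf 0.0 F [-0.12 -0.3   0.24] M [-0.012 -0.006  0.021]
```

```bash
python3 -m jog '[{"dx":-0.001,"dy":0.009,"dz":-0.04,"wx":0,"wy":0,"wz":0.34,"fingers":-0.2},{"dx":-0.001,"dy":0.009,"dz":-0.08,"wx":0,"wy":0,"wz":0.34,"fingers":-0.2},{"dx":-0.001,"dy":0.009,"dz":-0.085,"wx":0,"wy":0,"wz":0.34,"fingers":-0.2},{"dx":-0.001,"dy":0.009,"dz":-0.085,"wx":0,"wy":0,"wz":0.34,"fingers":-0.2},{"dx":-0.001,"dy":0.009,"dz":-0.085,"wx":0,"wy":0,"wz":0.34,"fingers":-0.2},{"dx":-0.001,"dy":0.009,"dz":-0.085,"wx":0,"wy":0,"wz":0.34,"fingers":-0.2},{"dx":-0.001,"dy":0.009,"dz":-0.085,"wx":0,"wy":0,"wz":0.34,"fingers":-0.2},{"dx":-0.001,"dy":0.009,"dz":-0.085,"wx":0,"wy":0,"wz":0.34,"fingers":-0.2},{"dx":-0.001,"dy":0.009,"dz":-0.085,"wx":0,"wy":0,"wz":0.34,"fingers":-0.2},{"dx":-0.001,"dy":0.009,"dz":-0.085,"wx":0,"wy":0,"wz":0.34,"fingers":-0.2}]'; python3 st.py
```

```text
t: 11.63
position: [0.5828, 0.3193, 0.1303]
eef_rot: [2.405, 2.017, 0.004]
ft_force: [0.4, -0.5, 0.5]
grip_width: 0.0514
gripper_force: 0.0
t 11.63 p [0.5828 0.3193 0.1303] yawY -10.02 z [ 0.004 -0.    -1.   ] q [-0.1   0.61 -0.66  1.61  0.41  1.07 -1.06] w 0.0514 gf 0.0 F [ 0.4  -0.46  0.51] M [-0.017 -0.018 -0.058]
```

```bash
python3 -m jog '[{"dx":0,"dy":0,"dz":-0.035,"wx":0,"wy":0,"wz":0,"fingers":-0.2},{"dx":0,"dy":0,"dz":-0.07,"wx":0,"wy":0,"wz":0,"fingers":-0.2},{"dx":0,"dy":0,"dz":-0.092,"wx":0,"wy":0,"wz":0,"fingers":-0.2},{"dx":0,"dy":0,"dz":-0.102,"wx":0,"wy":0,"wz":0,"fingers":-0.2},{"dx":0,"dy":0,"dz":-0.102,"wx":0,"wy":0,"wz":0,"fingers":-0.2},{"dx":0,"dy":0,"dz":-0.102,"wx":0,"wy":0,"wz":0,"fingers":-0.2},{"dx":0,"dy":0,"dz":-0.102,"wx":0,"wy":0,"wz":0,"fingers":1},{"dx":0,"dy":0,"dz":-0.102,"wx":0,"wy":0,"wz":0,"fingers":1},{"dx":0,"dy":0,"dz":-0.102,"wx":0,"wy":0,"wz":0,"fingers":1},{"dx":0,"dy":0,"dz":-0.102,"wx":0,"wy":0,"wz":0,"fingers":1}]'; python3 st.py
```

```text
t: 12.47
position: [0.5824, 0.3196, 0.0281]
eef_rot: [2.405, 2.019, 0.004]
ft_force: [0.3, -0.5, 2.6]
grip_width: 0.0226
gripper_force: 60.3
t 12.47 p [0.5824 0.3196 0.0281] yawY -9.98 z [ 0.003  0.    -1.   ] q [-0.14  0.72 -0.6   1.67  0.5   0.91 -1.12] w 0.0226 gf 60.278592109680176 F [ 0.25 -0.52  2.62] M [-0.067 -0.046 -0.002]
```

```bash
python3 -m jog '[{"dx":0,"dy":0,"dz":0.03,"wx":0,"wy":0,"wz":0,"fingers":1},{"dx":0,"dy":0,"dz":0.06,"wx":0,"wy":0,"wz":0,"fingers":1},{"dx":0,"dy":0,"dz":0.09,"wx":0,"wy":0,"wz":0,"fingers":1},{"dx":0,"dy":0,"dz":0.12,"wx":0,"wy":0,"wz":0,"fingers":1},{"dx":0,"dy":0,"dz":0.14,"wx":0,"wy":0,"wz":0,"fingers":1},{"dx":0,"dy":0,"dz":0.14,"wx":0,"wy":0,"wz":0,"fingers":1},{"dx":0,"dy":0,"dz":0.14,"wx":0,"wy":0,"wz":0,"fingers":1},{"dx":0,"dy":0,"dz":0.14,"wx":0,"wy":0,"wz":0,"fingers":1},{"dx":0,"dy":0,"dz":0.14,"wx":0,"wy":0,"wz":0,"fingers":1},{"dx":0,"dy":0,"dz":0.14,"wx":0,"wy":0,"wz":0,"fingers":1}]'; python3 - <<'E'
from h import *
F=[];M=[]
for i in range(8):
    s=env.sense();F.append(s['ft_force']);M.append(s['moment'])
    if i<7: S=env.snapshot('scene')
print(np.mean(F,0).round(3),np.mean(M,0).round(3),np.std(M,0).round(3))
E
python3 st.py
```

```text
t: 13.3
position: [0.5814, 0.3182, 0.165]
eef_rot: [2.406, 2.019, -0.004]
ft_force: [-0.0, 1.0, -3.4]
grip_width: 0.0227
gripper_force: 60.0
[-0.104  0.312 -3.271] [-0.12   0.006  0.001] [0.034 0.024 0.03 ]
t 13.65 p [0.5825 0.3191 0.1673] yawY -10.01 z [ 0.002 -0.    -1.   ] q [-0.09  0.57 -0.68  1.58  0.39  1.13 -1.04] w 0.0225 gf 60.003154277801514 F [-0.24  0.23 -3.06] M [-0.102  0.016 -0.037]
```

The moment of (-0.12, 0) with weight 3.27 N means blue's heavy end is also the left (+y) end, along tool +x. I turn it -88°.

```bash
python3 -m jog '[{"dx":0,"dy":0,"dz":0.04,"wx":0,"wy":0,"wz":0,"fingers":1},{"dx":0,"dy":0,"dz":0.08,"wx":0,"wy":0,"wz":0,"fingers":1},{"dx":-0.02,"dy":-0.3,"dz":0.1,"wx":0,"wy":0,"wz":-0.95,"fingers":1},{"dx":-0.02,"dy":-0.3,"dz":0.1,"wx":0,"wy":0,"wz":-0.95,"fingers":1},{"dx":-0.02,"dy":-0.3,"dz":0.1,"wx":0,"wy":0,"wz":-0.95,"fingers":1},{"dx":-0.02,"dy":-0.3,"dz":0.1,"wx":0,"wy":0,"wz":-0.95,"fingers":1},{"dx":-0.02,"dy":-0.3,"dz":0.1,"wx":0,"wy":0,"wz":-0.95,"fingers":1},{"dx":-0.02,"dy":-0.3,"dz":0.1,"wx":0,"wy":0,"wz":-0.95,"fingers":1},{"dx":-0.02,"dy":-0.3,"dz":0.1,"wx":0,"wy":0,"wz":-0.95,"fingers":1},{"dx":-0.02,"dy":-0.3,"dz":0.1,"wx":0,"wy":0,"wz":-0.95,"fingers":1}]'; python3 st.py
```

```text
t: 14.48
position: [0.5622, 0.0088, 0.2679]
eef_rot: [3.06, 0.667, -0.001]
ft_force: [-0.3, -1.7, -3.8]
grip_width: 0.0223
gripper_force: 60.4
t 14.48 p [0.5622 0.0088 0.2679] yawY -65.39 z [ 0.001 -0.009 -1.   ] q [ 0.29  0.25 -0.47  1.72  0.13  1.2  -1.35] w 0.0223 gf 60.36284923553467 F [-0.29 -1.75 -3.76] M [-0.245  0.173 -0.083]
```

```bash
python3 -m jog '[{"dx":0.034,"dy":-0.15,"dz":-0.03,"wx":0,"wy":0,"wz":-0.585,"fingers":1},{"dx":0.034,"dy":-0.15,"dz":-0.03,"wx":0,"wy":0,"wz":-0.585,"fingers":1},{"dx":0.034,"dy":-0.15,"dz":-0.03,"wx":0,"wy":0,"wz":-0.585,"fingers":1},{"dx":0.034,"dy":-0.15,"dz":-0.03,"wx":0,"wy":0,"wz":-0.585,"fingers":1},{"dx":0.034,"dy":-0.15,"dz":-0.03,"wx":0,"wy":0,"wz":-0.585,"fingers":1},{"dx":0.034,"dy":-0.15,"dz":-0.03,"wx":0,"wy":0,"wz":-0.585,"fingers":1},{"dx":0.034,"dy":-0.15,"dz":-0.03,"wx":0,"wy":0,"wz":-0.585,"fingers":1},{"dx":0.034,"dy":-0.15,"dz":-0.03,"wx":0,"wy":0,"wz":-0.585,"fingers":1},{"dx":0.034,"dy":-0.15,"dz":-0.03,"wx":0,"wy":0,"wz":-0.585,"fingers":1},{"dx":0.034,"dy":-0.15,"dz":-0.03,"wx":0,"wy":0,"wz":-0.585,"fingers":1}]'; python3 st.py
```

```text
t: 15.32
position: [0.5967, -0.1295, 0.2378]
eef_rot: [3.132, -0.213, 0.0]
ft_force: [-0.2, -0.5, -3.8]
grip_width: 0.0225
gripper_force: 60.8
t 15.32 p [ 0.5967 -0.1295  0.2378] yawY -97.78 z [ 0.    -0.002 -1.   ] q [ 0.38  0.35 -0.31  1.65  0.12  1.16 -1.66] w 0.0225 gf 60.844359397888184 F [-0.15 -0.52 -3.79] M [ 0.071  0.137 -0.011]
```

```bash
python3 -m jog '[{"dx":0.014,"dy":-0.005,"dz":0,"wx":-0.057,"wy":-0.389,"wz":-0.01,"fingers":1},{"dx":0.014,"dy":-0.005,"dz":0,"wx":-0.057,"wy":-0.389,"wz":-0.01,"fingers":1},{"dx":0.014,"dy":-0.005,"dz":-0.02,"wx":-0.057,"wy":-0.389,"wz":-0.01,"fingers":1},{"dx":0.014,"dy":-0.005,"dz":-0.05,"wx":-0.057,"wy":-0.389,"wz":-0.01,"fingers":1},{"dx":0.014,"dy":-0.005,"dz":-0.075,"wx":-0.057,"wy":-0.389,"wz":-0.01,"fingers":1},{"dx":0.014,"dy":-0.005,"dz":-0.095,"wx":-0.057,"wy":-0.389,"wz":-0.01,"fingers":1},{"dx":0.014,"dy":-0.005,"dz":-0.105,"wx":-0.057,"wy":-0.389,"wz":-0.01,"fingers":1},{"dx":0.014,"dy":-0.005,"dz":-0.105,"wx":-0.057,"wy":-0.389,"wz":-0.01,"fingers":1},{"dx":0.014,"dy":-0.005,"dz":-0.105,"wx":-0.057,"wy":-0.389,"wz":-0.01,"fingers":1},{"dx":0.014,"dy":-0.005,"dz":-0.105,"wx":-0.057,"wy":-0.389,"wz":-0.01,"fingers":1}]'; python3 st.py; python3 look.py hov2; python3 ing.py hov2
```

```text
t: 16.15
position: [0.6122, -0.1359, 0.1344]
eef_rot: [3.04, -0.227, 0.611]
ft_force: [1.0, -0.2, -2.3]
grip_width: 0.0225
gripper_force: 60.8
t 16.15 p [ 0.6122 -0.1359  0.1344] yawY -98.56 z [ 0.382 -0.06  -0.922] q [ 0.38  0.32 -0.27  2.02  0.22  0.43 -1.76] w 0.0225 gf 60.82423210144043 F [ 0.97 -0.2  -2.34] M [0.113 0.797 0.004]
s heavy side 14 x [38.7 38.7 77.5 79.7] y [-15.1  -8.4  -1.8] z [ 1.6  3.3  4.8 12.9]
s other 157 x [-76.5 -74.3 -28.3 -25.7] y [-15.5  -6.6   7.5] z [ 0.9  2.8  6.1 24.5]
t heavy side 195 x [25.2 28.5 73.7 75.9] y [-11.7  -0.9  11.5] z [ 0.8  3.4  4.8 17.9]
```

View pics/hov2.png

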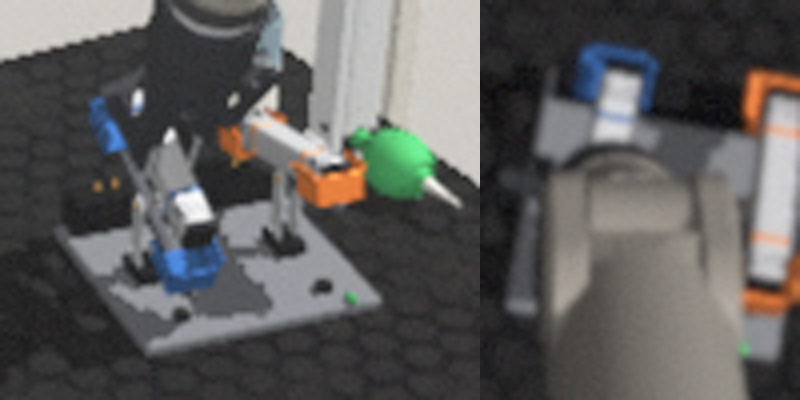

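The blue handle hovers over the blue rocker in line with it, front cap at (195,220). The orange handle lies docked to the right.

```bash
python3 -m jog '[{"dx":0.002,"dy":0,"dz":-0.006,"wx":0,"wy":0,"wz":0.004,"fingers":1},{"dx":0.004,"dy":0,"dz":-0.012,"wx":0,"wy":0,"wz":0.004,"fingers":1},{"dx":0.006,"dy":0,"dz":-0.018,"wx":0,"wy":0,"wz":0.004,"fingers":1},{"dx":0.008,"dy":0,"dz":-0.022,"wx":0,"wy":0,"wz":0.004,"fingers":1},{"dx":0.009,"dy":0,"dz":-0.025,"wx":0,"wy":0,"wz":0.004,"fingers":1},{"dx":0.0102,"dy":-0.0002,"dz":-0.0272,"wx":0,"wy":0,"wz":0.004,"fingers":1},{"dx":0.0102,"dy":-0.0002,"dz":-0.0272,"wx":0,"wy":0,"wz":0.004,"fingers":1},{"dx":0.0102,"dy":-0.0002,"dz":-0.0272,"wx":0,"wy":0,"wz":0.004,"fingers":1},{"dx":0.0102,"dy":-0.0002,"dz":-0.0272,"wx":0,"wy":0,"wz":0.004,"fingers":1},{"dx":0.0102,"dy":-0.0002,"dz":-0.0272,"wx":0,"wy":0,"wz":0.004,"fingers":1}]'; python3 st.py; python3 look.py low2; python3 ing.py low2
```

```text
t: 17.08
position: [0.6209, -0.1362, 0.1055]
eef_rot: [3.042, -0.222, 0.606]
ft_force: [-0.8, -0.8, -2.1]
grip_width: 0.0224
gripper_force: 61.0
t 17.08 p [ 0.6209 -0.1362  0.1055] yawY -98.37 z [ 0.379 -0.058 -0.924] q [ 0.35  0.37 -0.24  2.02  0.25  0.38 -1.79] w 0.0224 gf 60.967676639556885 F [-0.83 -0.81 -2.1 ] M [0.096 0.832 0.024]
s heavy side 23 x [36.8 37.2 84.1 85. ] y [-14.3  -8.5   3.2] z [ 1.1  5.3  8.3 17.8]
s other 208 x [-83.1 -80.6 -30.  -25.4] y [-15.7  -3.5  15.6] z [ 0.7  3.8  8.5 29.4]
t heavy side 252 x [26.2 29.8 82.4 84.7] y [-13.7  -0.5  15. ] z [ 1.3  3.9  6.4 31.4]
```

View pics/low2.png

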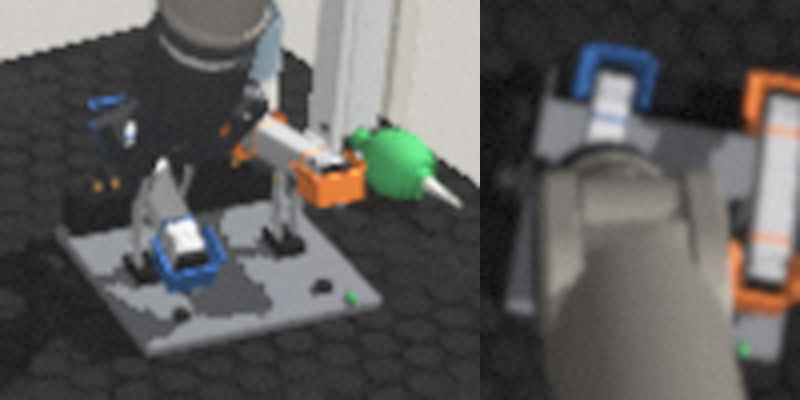

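The blue handle lies inside both blue saddles, front cap at (185,245), centred sideways. One last millimetre down.

```bash
python3 -m jog '[{"dx":0.001,"dy":-0.0001,"dz":0,"wx":0,"wy":0,"wz":0,"fingers":1},{"dx":0.002,"dy":-0.0002,"dz":0,"wx":0,"wy":0,"wz":0,"fingers":1},{"dx":0.002,"dy":-0.0002,"dz":-0.0004,"wx":0,"wy":0,"wz":0,"fingers":1},{"dx":0.002,"dy":-0.0002,"dz":-0.0006,"wx":0,"wy":0,"wz":0,"fingers":1},{"dx":0.002,"dy":-0.0002,"dz":-0.0006,"wx":0,"wy":0,"wz":0,"fingers":1},{"dx":0.002,"dy":-0.0002,"dz":-0.0006,"wx":0,"wy":0,"wz":0,"fingers":1},{"dx":0.002,"dy":-0.0002,"dz":-0.0006,"wx":0,"wy":0,"wz":0,"fingers":1},{"dx":0.002,"dy":-0.0002,"dz":-0.0006,"wx":0,"wy":0,"wz":0,"fingers":1},{"dx":0.002,"dy":-0.0002,"dz":-0.0006,"wx":0,"wy":0,"wz":0,"fingers":1},{"dx":0.002,"dy":-0.0002,"dz":-0.0006,"wx":0,"wy":0,"wz":0,"fingers":1}]'; python3 st.py
```

```text
t: 18.02
position: [0.6231, -0.1364, 0.1051]
eef_rot: [3.042, -0.222, 0.607]
ft_force: [-1.3, 0.6, 1.7]
grip_width: 0.0229
gripper_force: 61.4
t 18.02 p [ 0.6231 -0.1364  0.1051] yawY -98.36 z [ 0.38  -0.058 -0.923] q [ 0.35  0.38 -0.24  2.01  0.25  0.38 -1.79] w 0.0229 gf 61.44086480140686 F [-1.34  0.62  1.65] M [0.172 0.553 0.013]
```

Light contact of about 4 N. I'll release and retreat along the tool axis.

```bash
python3 -m jog '[{"dx":-0.0002,"dy":0,"dz":0.0004,"wx":0,"wy":0,"wz":0,"fingers":1},{"dx":-0.0002,"dy":0,"dz":0.0004,"wx":0,"wy":0,"wz":0,"fingers":1},{"dx":-0.0002,"dy":0,"dz":0.0004,"wx":0,"wy":0,"wz":0,"fingers":-0.15},{"dx":-0.0002,"dy":0,"dz":0.0004,"wx":0,"wy":0,"wz":0,"fingers":-0.15},{"dx":-0.0002,"dy":0,"dz":0.0004,"wx":0,"wy":0,"wz":0,"fingers":-0.15},{"dx":-0.0002,"dy":0,"dz":0.0004,"wx":0,"wy":0,"wz":0,"fingers":-0.15},{"dx":-0.0044,"dy":0.0006,"dz":0.01,"wx":0,"wy":0,"wz":0,"fingers":-0.15},{"dx":-0.0134,"dy":0.002,"dz":0.03,"wx":0,"wy":0,"wz":0,"fingers":-0.15},{"dx":-0.022,"dy":0.003,"dz":0.05,"wx":0,"wy":0,"wz":0,"fingers":-0.15},{"dx":-0.031,"dy":0.0045,"dz":0.07,"wx":0,"wy":0,"wz":0,"fingers":-0.15}]'; python3 st.py
python3 -m jog '[{"dx":-0.01,"dy":0,"dz":0.04,"wx":0,"wy":0,"wz":0,"fingers":-0.2},{"dx":-0.03,"dy":0,"dz":0.08,"wx":0,"wy":0,"wz":0,"fingers":-0.2},{"dx":-0.05,"dy":0.05,"dz":0.1,"wx":0,"wy":0,"wz":0,"fingers":-0.2},{"dx":-0.08,"dy":0.2,"dz":0.1,"wx":0,"wy":0,"wz":0,"fingers":-0.2},{"dx":-0.08,"dy":0.2,"dz":0.1,"wx":0,"wy":0,"wz":0,"fingers":-0.2},{"dx":-0.08,"dy":0.2,"dz":0.1,"wx":0,"wy":0,"wz":0,"fingers":-0.2},{"dx":-0.08,"dy":0.2,"dz":0.1,"wx":0,"wy":0,"wz":0,"fingers":-0.2},{"dx":-0.08,"dy":0.2,"dz":0.1,"wx":0,"wy":0,"wz":0,"fingers":-0.2},{"dx":-0.08,"dy":0.2,"dz":0.1,"wx":0,"wy":0,"wz":0,"fingers":-0.2},{"dx":-0.08,"dy":0.2,"dz":0.1,"wx":0,"wy":0,"wz":0,"fingers":-0.2}]'; python3 st.py; python3 look.py end; python3 - <<'E'
from h import *
yaw=np.radians(-8.3);c,s=np.cos(yaw),np.sin(yaw);D=np.array([.6264,-.1946,0]);Rd=np.array([[c,-s,0],[s,c,0],[0,0,1]])
for n in 'st':
    S=dict(np.load(f'end{n}.npz'));Q=((cloud(S)-D)@Rd)[(S['depth']>0)];g=S['img'][S['depth']>0]
    for col,sg in(('blue',1),('orange',-1)):
        m=(abs(Q[:,1]-sg*.0575)<.01)&(abs(Q[:,0])<.072)&(Q[:,2]>.06)&(Q[:,2]<.16)&(g.min(1)>70)
        p=np.polyfit(Q[m][:,0],Q[m][:,2],1);print(n,col,m.sum(),'slope deg',np.degrees(np.arctan(p[0])).round(1),'z mid',p[1].round(4))
E
```

```text
t: 18.85
position: [0.5912, -0.1317, 0.1759]
eef_rot: [3.043, -0.221, 0.606]
ft_force: [0.3, -0.6, -0.1]
grip_width: 0.0492
gripper_force: 0.0
t 18.85 p [ 0.5912 -0.1317  0.1759] yawY -98.35 z [ 0.379 -0.058 -0.924] q [ 0.42  0.23 -0.31  2.03  0.16  0.51 -1.71] w 0.0492 gf 0.0 F [ 0.33 -0.64 -0.14] M [ 0.017  0.338 -0.006]
t: 19.68
position: [0.5116, 0.0678, 0.2751]
eef_rot: [3.042, -0.221, 0.607]
ft_force: [0.7, -0.8, -0.0]
grip_width: 0.051
gripper_force: 0.0
t 19.68 p [0.5116 0.0678 0.2751] yawY -98.35 z [ 0.379 -0.059 -0.923] q [ 0.26 -0.05 -0.56  2.07  0.21  0.76 -2.15] w 0.051 gf 0.0 F [ 0.7  -0.81 -0.04] M [ 0.039  0.422 -0.036]
s blue 103 slope deg -12.3 z mid 0.1023
s orange 121 slope deg -12.7 z mid 0.101
t blue 354 slope deg -12.6 z mid 0.1045
t orange 399 slope deg -12.6 z mid 0.1031
```

View pics/end.png

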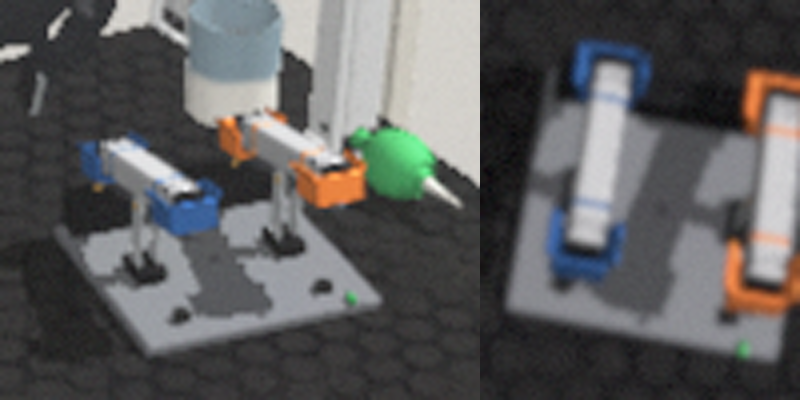

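Both handles lie in their own rockers, tipped 12.5° down onto the contacts: blue at about (150,180), orange at about (290,150). The arm is clear of everything.

```bash
python3 -c "
from plant import env
print(env.sign_off())"
```

```text
the job is handed in; nothing more can be done
None
```

Both handles are docked in the rockers of their own colour, heavy ends at the contacts; the last pictures showed both rockers tipped about 12.5° down and the arm clear, and I handed the job in at about 20 s of the 72 s allowed.

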